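Feed a culture dish through a guarded UV tunnel with a push stick

TASK

With the nose of the wooden push stick, push the covered culture dish along the feed table and through the low slot of the UV tunnel until it lies wholly out from under the lamp housing on the far side, still flat on the table between the fences; never touch the dish with the robot itself. Then draw the stick back out, set it down on its sole clear of the lamp housing, and leave the beaker, flask and spare dish where they are.

Things in the scene. Friction and masses are not known exactly. Their poses are not given: they have to be found in the camera images.
- uv_tunnel: Fixed white lamp housing across a flat aluminium feed table. Origin: on the worktop under the middle of the housing's front face; +x is the feed direction, z up. Table: x -180 to +180 mm, 110 mm wide, top at z = 8 mm; two fences along it, 80 mm apart inside, tops at z = 22 mm. Housing: x 0 to 50 mm, 140 mm wide, 180 mm high. Dish is out when its centre is about 100 mm past the origin.
- slot (a point): Middle of the lower edge of the slot's entry, in the housing's front face, at table height. The slot goes straight through the 50 mm deep housing; it is 96 mm wide and 32 mm high above the table. Axes as uv_tunnel.
- visor_edge (a point): Middle of the lower front edge of a flat visor, 140 mm wide, that juts 64 mm out of the front face over the table, 165 mm above the worktop; small brackets in its corner. An upright hand with the stick meets it before the dish is through; a hand leaning back from the housing about 40 degrees, fingers forward and down along the feed, stick level, stays clear.
- culture_dish: Covered round petri dish lying on the feed table between the fences, in front of the slot; about 70 mm across, 14 mm high, 0.1 kg. Origin: centre of its underside. Slides freely on the table. (Another dish, spare_dish, lies on the worktop elsewhere.)
- push_stick: Loose wooden push stick, 0.09 kg, on its flat sole on the worktop. Origin: underside, below the middle of the upright grip; +x along the sole to the nose. Sole 22 mm wide, 12 high, x -19 to +105 mm; crosswise nose 52 mm wide, 12 high, x 93 to 105 mm. Grip 36 mm long (x -18 to 18), 18 wide (y), 60 high; squeeze it across y, with a hand that may lean back over the tail.
- stick_nose (a point): Middle of the front face of the push stick's nose, 105 mm ahead of the stick's origin and 6 mm above its underside.
- beaker: Clear beaker, 78 mm wide, 92 mm high, bystander on the worktop; origin at the centre of its underside.
- flask: Conical flask with a stopper, 75 mm wide, 114 mm high, bystander on the worktop; origin at the centre of its underside.
- spare_dish: Another covered petri dish of the same kind, on the worktop beside or behind the tunnel, not the one to feed; origin at the centre of its underside.
There are look-alikes about, which are no part of the job. Leave any red look-alike of the culture_dish alone.

How it is judged:
On the way:
1. the dish passes under the lamp housing with the nose of the stick behind it (x of culture_dish in the frame of uv_tunnel between 0 and 0.07 m and horizontal distance between stick_nose and culture_dish below 0.06 m), for 0.05 s.
At the end, for the whole second after the job is handed in: The dish lies flat and at rest between the fences, its centre 83 to 155 mm past the housing's front face; the stick rests on its sole (origin below 30 mm, tilt below 0.25 rad), its nose in front of the front face, 80 mm or more to one side, or over 200 mm from the tunnel's origin (x of culture_dish in the frame of uv_tunnel between 0.083 and 0.155 m and y of culture_dish in the frame of uv_tunnel between -0.02 and 0.02 m and height (world z) of culture_dish below 0.014 m and angle between culture_dish's own z axis and vertical below 0.1 rad and linear speed of each of culture_dish, push_stick below 0.02 m/s and (x of stick_nose in the frame of uv_tunnel below -0.005 m or horizontal distance between stick_nose and uv_tunnel above 0.2 m or y of stick_nose in the frame of uv_tunnel above 0.08 m or y of stick_nose in the frame of uv_tunnel below -0.08 m) and angle between push_stick's own z axis and vertical below 0.25 rad and height (world z) of push_stick below 0.03 m); the robot touches nothing.
It fails at once if the fingers or arm touch the culture dish (contact force between any of the fingers, the arm and culture_dish above 0.3 N).
It fails at once if the culture dish is tipped by more than 0.4 rad (angle between culture_dish's own z axis and vertical above 0.4 rad).
It fails at once if the beaker, flask or spare dish is moved by more than 40 mm (distance of any of beaker, flask, spare_dish from where it was at the start of the episode above 0.04 m).
It also fails if it takes over 56 s, if anything falls off the work surface, if the arm or the gripper's body presses on something with over 40 N, if the wrist force passes 120 N, or if a joint passes its speed limit or range.

ROBOT

A 6-joint arm with a two-finger parallel gripper is mounted at the origin on a cart in front of the work surface, level with it; the furniture and walls round the work are solid. World frame = base frame: x ahead of the robot, y to its left, z up, the work surface at z = 0. Lengths are in m, angles in rad, forces in N, time in s.
With the tool pointing down it reaches from about 0.275 to 0.85 m from the base axis. Payload 5.2 kg.
Tool frame: the origin (TCP) lies at the very end of the fingers, on their centre line; the grasp point (between the pads) lies 19 mm behind it (bot.tcp_to_grasp is the z of the grasp point in the tool frame, in m); z points along the fingers, y is the direction in which the jaws open and shut (so a half turn about z gives the same grasp; the last joint's range is limited). The gripper opens to 85 mm and grips with 20 to 120 N. Pads are 22 mm wide; open, the fingers measure 114 mm over their backs; the gripper's body (76 mm by 85 mm) begins 54 mm behind the grasp point. The pads swing forward as they close: fully open they stand 13 mm farther back than shut.
Start: joints at [1.05, 0.259, 1.535, -0, 1.348, -0.203], TCP at [0.172, 0.522, 0.231] pointing down, gripper open.
Joint ranges: [-3.14, 3.14], [-0.91, 2.08], [0.19, 2.58], [-1.22, 4.36], [0.22, 2.71], [-3.12, 3.12]. Speed limits (rad/s): [2.57, 2.57, 3.14, 3.14, 3.14, 3.14].

INTERFACE

Orientations are given as a rotation vector (axis times angle).
In Python, from plant import bot gives the robot as it stands.
- The arm moves only by the tool play_rows, never from a script. Its argument "increments" is a list of rows, each a list of 5 numbers: the shift along the tool's x, y, z in mm, then the turn about the tool's z in rad, then the closure, from 0 (fully open) to 1 (shut). A call has 1 to 8 rows; each row shifts and turns the commanded pose from where the row before left it, along the tool's axes as they then stand; what a row does not reach is not made up. A row lasts 1/10 s, in which the tool goes at most 50 mm and 8.59 degrees, less where a joint would pass 70% of its speed; a pose out of reach is approached as far as the arm can. A call with a gripper value outside its range is refused whole. The fingers move at their own pace and stop on an object; the grip force is fixed at half the most. Time passes only in rows, so rows that do not move let the fingers close. It gives the time, the measured TCP pose, the force and the opening at its end, in the units of the state.
- bot.get_obs(): the state, without advancing time (a new reading comes with each control period).
- bot.get_image(name): name is "scene" or "top"; returns the picture (400x640x3 uint8, red, green, blue); there is no depth.
- bot.calibration(name): a dict with "vertical_fov" (degrees; the focal length in pixels is half the picture's height over the tangent of half this angle, whatever the lens; pixels are square), "cx", "cy" (the principal point, pixels), "dist" ([k1, k2, p1, p2, k3] as OpenCV has them; the pictures are not rectified), "cam_to_world" (4x4, takes a point from camera to world coordinates). Camera axes: x right, y down, z forward; pixel columns grow to the right and rows downward; lengths in m; the calibration is good to about 2 mm. A picture is of the moment at which its call begins. calibration takes no time and is no camera call.
- bot.close_job(): hands the job in, once; it reports no verdict.
Trained networks look in the newest picture that a camera, given by its name, has taken for a name from the list of things; names that differ only in an ending like _2 or _b are one class to them, and where a whole thing is asked for, a point or a joint stands for the part that bears it (a point fixed in the world has none). Each returns a list of dicts, best first, with "confidence" (0 to 1); they miss things now and then, are a little off and sometimes report something else, mostly with a low value. They report only what shows in the picture. A call takes as long as a camera call. They do not tell look-alikes from the thing itself.
- bot.outline_of(label, camera): "region" (400x640 bool, what is visible of it).
- bot.tip_of(label, camera): "centre" ([x, y, z] in m, in world coordinates, good to about 4 mm: a listed point, or the origin of a listed thing).
The state is a dict: "t": time; "qpos": joint angles; "joint_velocities": joint speeds; "tau": joint torques, N m; "tool_pos": TCP position; "ee_rot": TCP orientation; "contact_force": force on the tool from outside, world axes, zero at the start; "wrist_torque": the same for the moment, N m; "opening": finger opening in m.
Only numpy, scipy, OpenCV 4.12 (cv2) and the standard library are available. Lean on these libraries where they do the work, as an engineer would, in place of code of your own. Each camera call takes 0.05 s, during which the arm holds its last target.

## Working session

There is one attempt and no reset: what is moved stays moved. The work goes in short steps, Python scripts to look and compute and a tool call to move; the robot and the scene stay as the last step left them, time stands still between calls to the robot, and variables do not carry over. Pictures are saved under pics/ and viewed, and the job is handed in when it is done.

Besides the shell and the picture viewer there is one more tool, called after ">>>" as name(argument=value, ...), one argument or row to a line, values as JSON. play_rows: Moves the arm, as the interface text tells. Its arguments: {"type":"object","properties":{"increments":{"type":"array","items":{"type":"array","items":{"type":"number"}}}},"required":["increments"]}

```bash
ls; mkdir -p pics; python3 - <<'E'
from plant import bot
import cv2, numpy as np
o=bot.get_obs(); print({k:np.round(v,3).tolist() for k,v in o.items()}, bot.tcp_to_grasp)
for c in ("scene","top"):
    im=bot.get_image(c); cv2.imwrite(f"pics/{c}0.png",im[:,:,::-1])
    k=bot.calibration(c); print(c,k["vertical_fov"],k["cx"],k["cy"],k["dist"],np.round(k["cam_to_world"],3).tolist())
for c in ("scene","top"):
  for l in ["uv_tunnel","slot","visor_edge","culture_dish","push_stick","stick_nose","beaker","flask"]:
    for r in bot.tip_of(l,c): print(c,l,round(r["confidence"],2),np.round(r["centre"],3).tolist())
print(bot.get_obs()["t"])
E
```

```text
pics
{'t': 0.0, 'qpos': [1.05, 0.259, 1.536, -0.0, 1.348, -0.203], 'joint_velocities': [0.001, -0.0, -0.0, -0.002, -0.001, 0.0], 'tau': [-0.002, -44.604, -29.057, -0.001, 0.012, -0.0], 'tool_pos': [0.172, 0.522, 0.23], 'ee_rot': [-0.497, -3.101, 0.003], 'contact_force': [0.497, 0.412, 0.336], 'wrist_torque': [-0.035, -0.001, -0.004], 'opening': 0.086} -0.0187
scene 49.95624845313477 316.83862277170385 194.52159222006074 [-0.11683042  0.          0.          0.          0.        ] [[0.905, -0.315, 0.286, 0.196], [-0.425, -0.696, 0.579, -0.762], [0.017, -0.645, -0.764, 1.094], [0.0, 0.0, 0.0, 1.0]]
top 53.19359187154993 325.19762617415466 202.03039309639885 [0.01614547 0.         0.         0.         0.        ] [[0.03, -0.995, 0.093, 0.458], [-0.999, -0.032, -0.021, -0.032], [0.024, -0.092, -0.995, 1.342], [0.0, 0.0, 0.0, 1.0]]
scene uv_tunnel 0.57 [0.573, 0.063, -0.002]
scene slot 0.7 [0.574, 0.065, 0.006]
scene visor_edge 0.88 [0.545, 0.006, 0.164]
scene culture_dish 0.89 [0.531, -0.026, 0.007]
scene culture_dish 0.69 [0.374, -0.114, 0.001]
scene culture_dish 0.28 [0.456, 0.266, 0.0]
scene push_stick 0.76 [0.442, -0.275, -0.005]
scene stick_nose 0.92 [0.498, -0.189, 0.006]
scene stick_nose 0.28 [0.685, -0.349, 0.002]
scene beaker 0.63 [0.726, -0.018, 0.007]
scene flask 0.91 [0.685, -0.352, -0.0]
top uv_tunnel 0.77 [0.571, 0.064, 0.003]
top slot 0.94 [0.57, 0.064, 0.006]
top visor_edge 0.59 [0.544, 0.008, 0.164]
top culture_dish 0.75 [0.373, -0.114, 0.003]
top culture_dish 0.63 [0.545, 0.005, 0.164]
top culture_dish 0.57 [0.531, -0.027, 0.01]
top push_stick 0.53 [0.437, -0.272, -0.001]
top stick_nose 0.72 [0.5, -0.187, 0.002]
top beaker 0.64 [0.729, -0.012, 0.001]
top flask 0.75 [0.684, -0.352, 0.004]
0.9
```

View pics/scene0.png

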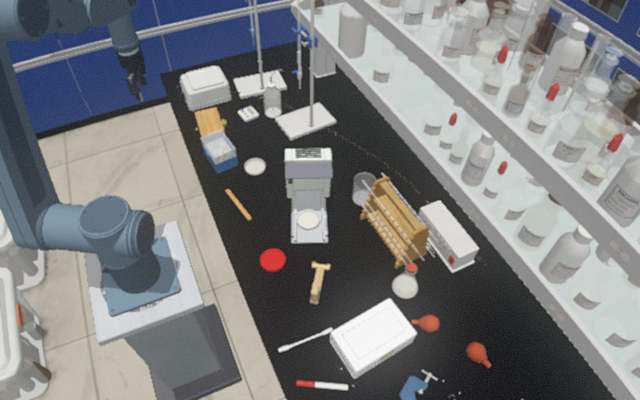

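View pics/top0.png

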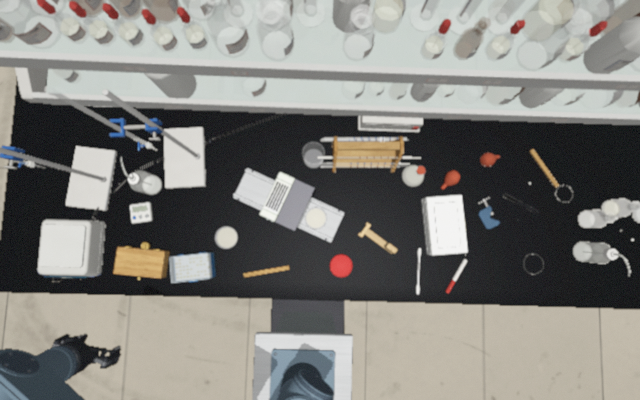

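The top view shows the tunnel at about (290,200) with the dish at (317,217). The stick is at (378,237), the spare dish at (226,237), the red look-alike at (341,266), the beaker at (313,153) and the flask at (413,176). I'll check the poses against a wireframe overlay.

```bash
cat > h.py <<'E'
from plant import bot
import cv2, numpy as np
from scipy.spatial.transform import Rotation as R
def cam(c):
    k=bot.calibration(c); f=200/np.tan(np.radians(k["vertical_fov"])/2)
    K=np.array([[f,0,k["cx"]],[0,f,k["cy"]],[0,0,1]]); T=np.linalg.inv(np.array(k["cam_to_world"]))
    return K,np.array(k["dist"]),T
def proj(c,P):
    K,d,T=cam(c); P=np.atleast_2d(P).astype(float)
    return cv2.projectPoints(P,cv2.Rodrigues(T[:3,:3])[0],T[:3,3],K,d)[0][:,0]
def pix2z(c,uv,z):
    K,d,T=cam(c); n=cv2.undistortPoints(np.array(uv,float).reshape(-1,1,2),K,d)[:,0]
    Ti=np.linalg.inv(T); o=Ti[:3,3]; r=np.c_[n,np.ones(len(n))]@Ti[:3,:3].T
    return o+r*((z-o[2])/r[:,2])[:,None]
def fr(x,y,a,z=0):
    M=np.eye(4); M[:2,:2]=[[np.cos(a),-np.sin(a)],[np.sin(a),np.cos(a)]]; M[:3,3]=[x,y,z]; return M
def box(x0,x1,y0,y1,z0,z1):
    return np.array([[x,y,z] for z in (z0,z1) for x,y in ((x0,y0),(x1,y0),(x1,y1),(x0,y1))])
ED=[(0,1),(1,2),(2,3),(3,0),(4,5),(5,6),(6,7),(7,4),(0,4),(1,5),(2,6),(3,7)]
def drawbox(im,c,M,b,col,s,off):
    p=(proj(c,b@M[:3,:3].T+M[:3,3])-off)*s
    for i,j in ED: cv2.line(im,tuple(int(v) for v in p[i]),tuple(int(v) for v in p[j]),col,1)
def drawcirc(im,c,M,r,z,col,s,off):
    t=np.linspace(0,2*np.pi,40); b=np.c_[r*np.cos(t),r*np.sin(t),0*t+z]
    p=((proj(c,b@M[:3,:3].T+M[:3,3])-off)*s).astype(int); cv2.polylines(im,[p],True,col,1)
def crop(c,x0,y0,w,h,s):
    im=bot.get_image(c)[:,:,::-1]; return cv2.resize(im[y0:y0+h,x0:x0+w],None,fx=s,fy=s,interpolation=cv2.INTER_CUBIC), np.array([x0,y0])
def overlay(name,TUN,STK,DISH,wins=(("top",215,140,200,130),("scene",215,130,200,180)),s=4):
    for c,x0,y0,w,h in wins:
        s2=min(s,800//w,600//h)
        im,off=crop(c,x0,y0,w,h,s2)
        if TUN is not None:
            M=fr(*TUN)
            drawbox(im,c,M,box(-.18,.18,-.055,.055,0,.008),(0,255,0),s2,off)
            drawbox(im,c,M,box(0,.05,-.07,.07,.04,.18),(255,0,0),s2,off)
            drawbox(im,c,M,box(-.064,0,-.07,.07,.165,.167),(0,0,255),s2,off)
        if STK is not None:
            M=fr(*STK)
            drawbox(im,c,M,box(-.019,.105,-.011,.011,0,.012),(0,255,255),s2,off)
            drawbox(im,c,M,box(.093,.105,-.026,.026,0,.012),(255,0,255),s2,off)
            drawbox(im,c,M,box(-.018,.018,-.009,.009,0,.060),(255,255,0),s2,off)
        if DISH is not None: drawcirc(im,c,fr(DISH[0],DISH[1],0),.035,.022,(0,128,255),s2,off)
        cv2.imwrite(f"pics/{name}_{c}.png",im)
def plan(pos,yawx=None):
    """increments (mm in tool axes) to reach world pos"""
    o=bot.get_obs(); Rm=R.from_rotvec(o["ee_rot"]).as_matrix()
    d=Rm.T@(np.array(pos)-o["tool_pos"])*1000
    return d
def st():
    o=bot.get_obs(); Rm=R.from_rotvec(o["ee_rot"]).as_matrix()
    print("t",round(o["t"],2),"q",np.round(o["qpos"],3),"p",np.round(o["tool_pos"],4),"F",np.round(o["contact_force"],1),"open",round(o["opening"],4))
    print(np.round(Rm,3).tolist())
E
python3 - <<'E'
from h import *
a=np.arctan2(.057,.027)
overlay("ov0",(.572,.064,1.14),(.439,-.273,np.arctan2(.086,.0595)),(.531,-.0265))
E
```

```text
(no output)
```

View pics/ov0_top.png

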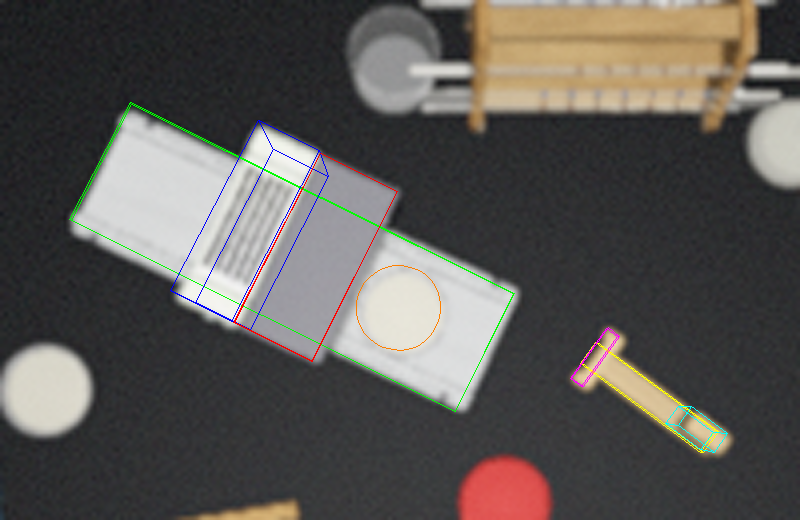

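View pics/ov0_scene.png

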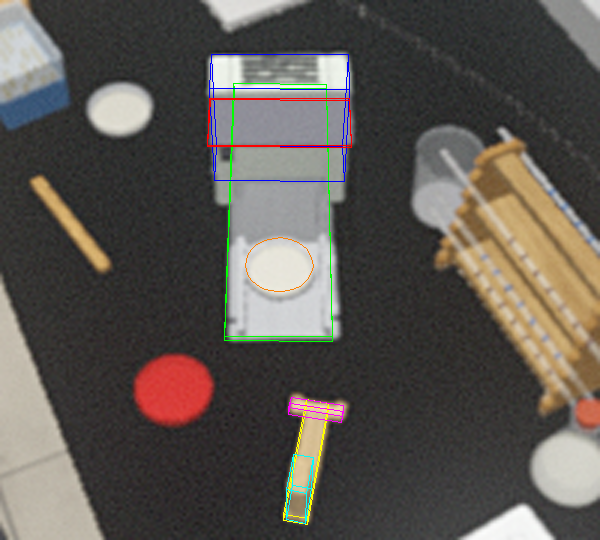

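```bash
python3 - <<'E'
from h import *
im,_=crop("top",230,160,120,90,6); cv2.imwrite("pics/z_top.png",im)
im,_=crop("top",350,215,60,45,12); cv2.imwrite("pics/z_stk.png",im)
E
```

```text
(no output)
```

View pics/z_top.png

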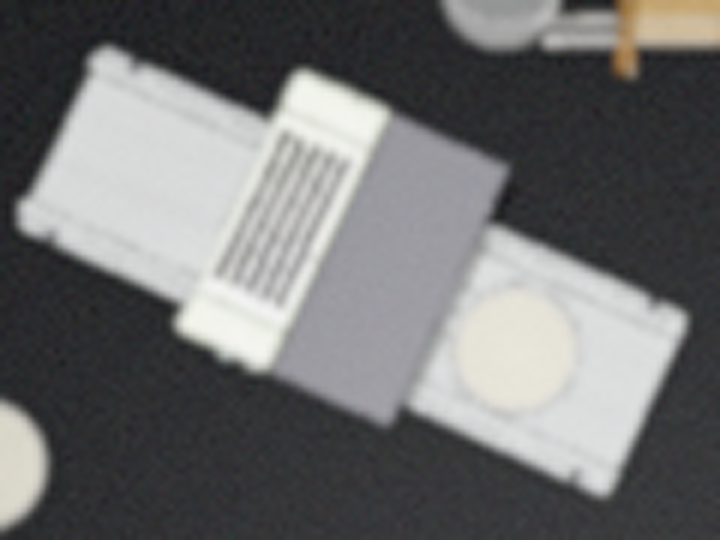

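View pics/z_stk.png

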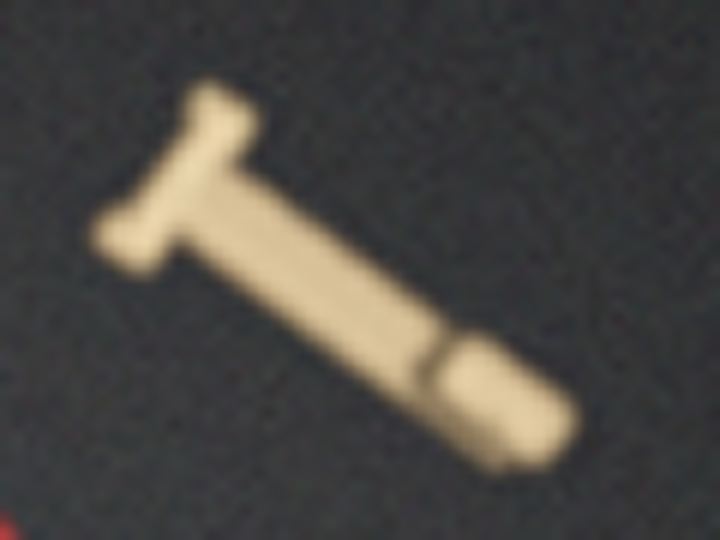

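```bash
python3 - <<'E'
from h import *
f=lambda U,s,x0,y0: [((u+.5)/s-.5+x0,(v+.5)/s-.5+y0) for u,v in U]
T=pix2z("top",f([(687,315),(608,496),(97,48),(22,225)],6,230,160),.018)
print(np.round(T,4).tolist())
a=(T[0]+T[1])/2;b=(T[2]+T[3])/2; d=b-a; print("len",np.hypot(*d[:2]),"yaw",np.arctan2(d[1],d[0]),"mid",(a+b)/2, "widths",np.linalg.norm(T[0]-T[1]),np.linalg.norm(T[2]-T[3]))
V=pix2z("top",f([(508,163),(390,424),(392,112),(272,372)],6,230,160),.166); print("visor",np.round(V,4).tolist()); v=(V[0]+V[1])/2; print("edge mid",v, "crossyaw",np.arctan2(*(V[0]-V[1])[1::-1])+np.pi/2)
D=pix2z("top",f([(517,349)],6,230,160),.022); print("dish",D)
S=pix2z("top",f([(508,405)],12,350,215),.06); N=pix2z("top",f([(148,157)],12,350,215),.010);N2=pix2z("top",f([(205,80),(92,235)],12,350,215),.010)
d=(N-S)[0]; print("stk",S,N,np.hypot(*d[:2]),np.arctan2(d[1],d[0]), "nose cross yaw",np.arctan2(*(N2[0]-N2[1])[1::-1])+np.pi/2)
E
```

```text
[[0.5503, -0.1236, 0.018], [0.4493, -0.0827, 0.018], [0.6888, 0.2086, 0.018], [0.5886, 0.245, 0.018]]
len 0.3580282941952759 yaw 1.1724243973680668 mid [0.5692229  0.06182452 0.018     ] widths 0.10900723840465557 0.10661646204966287
visor [[0.6125, -0.023, 0.166], [0.4821, 0.0305, 0.166], [0.636, 0.0351, 0.166], [0.5057, 0.089, 0.166]]
edge mid [0.54727987 0.00373503 0.166     ] crossyaw 1.1816602640202183
dish [[ 0.52832069 -0.03013235  0.022     ]]
stk [[ 0.43615446 -0.27668482  0.06      ]] [[ 0.50078945 -0.18490347  0.01      ]] 0.11225639533531026 0.9572384996702369 nose cross yaw 0.963353384318066
```

```bash
cat >> h.py <<'E'
def rows(pos,turn=0,n=None,vmax=45):
    """n equal world steps + turn; prints tool-frame rows"""
    o=bot.get_obs(); Rm=R.from_rotvec(o["ee_rot"]).as_matrix(); d=(np.array(pos)-o["tool_pos"])*1000
    if n is None: n=int(max(np.ceil(np.linalg.norm(d)/vmax),np.ceil(abs(turn)/.145),1))
    for i in range(n):
        print([round(v,1) for v in (Rm.T@(d/n))]+[round(turn/n,3)]); Rm=Rm@R.from_rotvec([0,0,turn/n]).as_matrix()
E
python3 - <<'E'
from h import *
rows([.29,.70,.45],1.65,n=12)
E
```

```text
[np.float64(-4.7), np.float64(17.1), np.float64(-18.2), 0.137]
[np.float64(-2.3), np.float64(17.6), np.float64(-18.2), 0.137]
[np.float64(0.1), np.float64(17.8), np.float64(-18.2), 0.137]
[np.float64(2.5), np.float64(17.6), np.float64(-18.2), 0.137]
[np.float64(4.9), np.float64(17.1), np.float64(-18.2), 0.137]
[np.float64(7.2), np.float64(16.2), np.float64(-18.2), 0.137]
[np.float64(9.4), np.float64(15.1), np.float64(-18.2), 0.137]
[np.float64(11.4), np.float64(13.7), np.float64(-18.2), 0.137]
[np.float64(13.1), np.float64(12.0), np.float64(-18.2), 0.137]
[np.float64(14.6), np.float64(10.1), np.float64(-18.2), 0.137]
[np.float64(15.9), np.float64(8.0), np.float64(-18.2), 0.137]
[np.float64(16.8), np.float64(5.7), np.float64(-18.2), 0.137]
```

>>> play_rows(
  increments=[
    [-5,17,-18,0.137,0],
    [-2,18,-18,0.137,0],
    [0,18,-18,0.137,0],
    [2,18,-18,0.137,0],
    [5,17,-18,0.137,0],
    [7,16,-18,0.137,0],
    [9,15,-18,0.137,0],
    [11,14,-18,0.137,0],
  ],
)

```text
t: 1.9
tool_pos: [0.2519, 0.6409, 0.376]
ee_rot: [-2.047, -2.383, 0.0]
contact_force: [0.7, 1.5, 0.4]
opening: 0.0856
```

>>> play_rows(
  increments=[
    [13,12,-18,0.137,0],
    [15,10,-18,0.137,0],
    [16,8,-18,0.137,0],
    [17,6,-18,0.137,0],
    [30,0,0,0,0],
    [30,0,0,0,0],
  ],
)

```text
t: 2.5
tool_pos: [0.303, 0.7289, 0.4214]
ee_rot: [-2.6, -1.74, -0.028]
contact_force: [0.3, 0.7, 0.2]
opening: 0.0854
```

```bash
python3 -c "
from h import *
st()"
```

```text
t 2.5 q [1.034 0.802 0.19  0.005 2.127 1.428] p [0.303  0.7289 0.4214] F [0.3 0.7 0.2] open 0.0854
[[0.381, 0.925, 0.007], [0.924, -0.381, 0.021], [0.022, -0.001, -1.0]]
```

>>> play_rows(
  increments=[
    [40,0,0,0,0],
    [40,0,0,0,0],
    [40,0,0,0,0],
  ],
)

```text
t: 2.8
tool_pos: [0.3224, 0.7772, 0.3846]
ee_rot: [-2.564, -1.718, -0.123]
contact_force: [-0.5, -0.6, 0.0]
opening: 0.0854
```

```bash
python3 -c "
from h import *
st()"
```

```text
t 2.8 q [1.04  0.852 0.188 0.015 2.007 1.437] p [0.3224 0.7772 0.3846] F [-0.5 -0.6  0. ] open 0.0854
[[0.379, 0.925, 0.036], [0.921, -0.38, 0.088], [0.095, 0.0, -0.995]]
```

>>> play_rows(
  increments=[
    [45,0,-20,0,0],
    [45,0,-20,0,0],
    [45,0,-20,0,0],
    [45,0,-20,0,0],
  ],
)

```text
t: 3.2
tool_pos: [0.3365, 0.8126, 0.4078]
ee_rot: [-2.491, -1.669, -0.292]
contact_force: [0.2, 0.4, 0.6]
opening: 0.0855
```

```bash
python3 -c "
from h import *
st()"
```

```text
t 3.2 q [1.039 0.833 0.187 0.033 1.89  1.443] p [0.3365 0.8126 0.4078] F [0.2 0.4 0.6] open 0.0855
[[0.37, 0.925, 0.089], [0.9, -0.38, 0.213], [0.231, 0.001, -0.973]]
```

>>> play_rows(
  increments=[
    [45,0,-15,0,0],
    [45,0,-15,0,0],
    [45,0,-15,0,0],
    [45,0,-15,0,0],
    [45,0,-15,0,0],
    [45,0,-15,0,0],
  ],
)

```text
t: 3.8
tool_pos: [0.3555, 0.8598, 0.4525]
ee_rot: [-2.374, -1.59, -0.52]
contact_force: [-0.4, 0.6, -0.5]
opening: 0.085
```

```bash
python3 -c "
from h import *
st()"
```

```text
t 3.8 q [1.037 0.805 0.188 0.059 1.722 1.449] p [0.3555 0.8598 0.4525] F [-0.4  0.6 -0.5] open 0.085
[[0.346, 0.925, 0.16], [0.841, -0.381, 0.385], [0.417, 0.001, -0.909]]
```

>>> play_rows(
  increments=[
    [45,0,-8,0,0],
    [45,0,-8,0,0],
    [45,0,-8,0,0],
    [45,0,-8,0,0],
    [45,0,-8,0,0],
    [45,0,-8,0,0],
    [45,0,-8,0,0],
  ],
)

```text
t: 4.5
tool_pos: [0.3744, 0.9069, 0.5178]
ee_rot: [-2.224, -1.49, -0.758]
contact_force: [0.4, 0.2, -1.0]
opening: 0.0854
```

```bash
python3 -c "
from h import *
st()"
```

```text
t 4.5 q [1.034 0.773 0.188 0.088 1.529 1.45 ] p [0.3744 0.9069 0.5178] F [ 0.4  0.2 -1. ] open 0.0854
[[0.301, 0.925, 0.233], [0.733, -0.381, 0.564], [0.61, 0.001, -0.792]]
```

>>> play_rows(
  increments=[
    [45,0,-5,0,0],
    [45,0,-5,0,0],
  ],
)

```text
t: 4.7
tool_pos: [0.3784, 0.917, 0.5409]
ee_rot: [-2.179, -1.46, -0.821]
contact_force: [-0.1, -0.6, -0.1]
opening: 0.085
```

```bash
python3 -c "
from h import *
st()
print('box',np.round(pix2z('top',[(423,199),(459,194),(467,250),(427,254)],.05),3).tolist())
rows([.40,.55,.40]); print(); 
"
```

```text
t 4.7 q [1.033 0.762 0.188 0.096 1.477 1.45 ] p [0.3784 0.917  0.5409] F [-0.1 -0.6 -0.1] open 0.085
[[0.285, 0.925, 0.252], [0.695, -0.381, 0.609], [0.659, 0.001, -0.752]]
box [[0.599, -0.378, 0.05], [0.619, -0.496, 0.05], [0.438, -0.522, 0.05], [0.421, -0.392, 0.05]]
[np.float64(-38.0), np.float64(17.7), np.float64(-12.5), 0.0]
[np.float64(-38.0), np.float64(17.7), np.float64(-12.5), 0.0]
[np.float64(-38.0), np.float64(17.7), np.float64(-12.5), 0.0]
[np.float64(-38.0), np.float64(17.7), np.float64(-12.5), 0.0]
[np.float64(-38.0), np.float64(17.7), np.float64(-12.5), 0.0]
[np.float64(-38.0), np.float64(17.7), np.float64(-12.5), 0.0]
[np.float64(-38.0), np.float64(17.7), np.float64(-12.5), 0.0]
[np.float64(-38.0), np.float64(17.7), np.float64(-12.5), 0.0]
[np.float64(-38.0), np.float64(17.7), np.float64(-12.5), 0.0]
```

>>> play_rows(
  increments=[
    [-38,17,-13,0,0],
    [-38,17,-13,0,0],
    [-38,17,-13,0,0],
    [-38,17,-13,0,0],
    [-38,18,-12,0,0],
    [-38,18,-12,0,0],
    [-38,18,-12,0,0],
    [-38,18,-12,0,0],
  ],
)

```text
t: 5.5
tool_pos: [0.3968, 0.6094, 0.4245]
ee_rot: [-2.179, -1.462, -0.821]
contact_force: [0.9, -0.7, 0.2]
opening: 0.0854
```

```bash
python3 -c "
from h import *
st()
rows([.42,.15,.40]); print(); 
"
```

```text
t 5.5 q [0.684 0.115 1.459 0.394 0.949 0.945] p [0.3968 0.6094 0.4245] F [ 0.9 -0.7  0.2] open 0.0854
[[0.284, 0.925, 0.252], [0.697, -0.38, 0.609], [0.659, 0.003, -0.752]]
[np.float64(-30.0), np.float64(17.8), np.float64(-23.2), 0.0]
[np.float64(-30.0), np.float64(17.8), np.float64(-23.2), 0.0]
[np.float64(-30.0), np.float64(17.8), np.float64(-23.2), 0.0]
[np.float64(-30.0), np.float64(17.8), np.float64(-23.2), 0.0]
[np.float64(-30.0), np.float64(17.8), np.float64(-23.2), 0.0]
[np.float64(-30.0), np.float64(17.8), np.float64(-23.2), 0.0]
[np.float64(-30.0), np.float64(17.8), np.float64(-23.2), 0.0]
[np.float64(-30.0), np.float64(17.8), np.float64(-23.2), 0.0]
[np.float64(-30.0), np.float64(17.8), np.float64(-23.2), 0.0]
[np.float64(-30.0), np.float64(17.8), np.float64(-23.2), 0.0]
[np.float64(-30.0), np.float64(17.8), np.float64(-23.2), 0.0]
```

>>> play_rows(
  increments=[
    [-30,18,-23,0,0],
    [-30,18,-23,0,0],
    [-30,18,-23,0,0],
    [-30,18,-23,0,0],
    [-30,18,-23,0,0],
    [-30,18,-23,0,0],
    [-30,18,-23,0,0],
    [-30,18,-23,0,0],
  ],
)

```text
t: 6.3
tool_pos: [0.4154, 0.2757, 0.4061]
ee_rot: [-2.18, -1.464, -0.822]
contact_force: [1.1, 0.3, -0.2]
opening: 0.0856
```

```bash
python3 -c "
from h import *
st()
rows([.44,-0.1,.36]); print(); 
"
```

```text
t 6.3 q [-0.157 -0.211  1.808  0.707  1.395  0.157] p [0.4154 0.2757 0.4061] F [ 1.1  0.3 -0.2] open 0.0856
[[0.283, 0.925, 0.253], [0.698, -0.38, 0.607], [0.658, 0.005, -0.753]]
[np.float64(-31.7), np.float64(18.4), np.float64(-20.8), 0.0]
[np.float64(-31.7), np.float64(18.4), np.float64(-20.8), 0.0]
[np.float64(-31.7), np.float64(18.4), np.float64(-20.8), 0.0]
[np.float64(-31.7), np.float64(18.4), np.float64(-20.8), 0.0]
[np.float64(-31.7), np.float64(18.4), np.float64(-20.8), 0.0]
[np.float64(-31.7), np.float64(18.4), np.float64(-20.8), 0.0]
[np.float64(-31.7), np.float64(18.4), np.float64(-20.8), 0.0]
[np.float64(-31.7), np.float64(18.4), np.float64(-20.8), 0.0]
[np.float64(-31.7), np.float64(18.4), np.float64(-20.8), 0.0]
```

>>> play_rows(
  increments=[
    [-32,18,-21,0,0],
    [-32,18,-21,0,0],
    [-32,18,-21,0,0],
    [-32,18,-21,0,0],
    [-32,18,-21,0,0],
    [-32,18,-21,0,0],
    [-32,18,-21,0,0],
    [-32,18,-21,0,0],
  ],
)

```text
t: 7.1
tool_pos: [0.4338, -0.0604, 0.3641]
ee_rot: [-2.183, -1.463, -0.819]
contact_force: [1.1, -0.7, -0.0]
opening: 0.0855
```

```bash
python3 -c "
from h import *
st()
rows([.44,-0.26,.22]); print(); 
im,_=crop('top',215,140,200,130,4); cv2.imwrite('pics/a1.png',im)
im=bot.get_image('scene'); cv2.imwrite('pics/a1s.png',im[:,:,::-1])
"
```

```text
t 7.1 q [-0.928  0.027  1.697  0.617  1.786 -0.518] p [ 0.4338 -0.0604  0.3641] F [ 1.1 -0.7 -0. ] open 0.0855
[[0.285, 0.925, 0.253], [0.699, -0.381, 0.605], [0.656, 0.004, -0.755]]
[np.float64(-38.7), np.float64(13.5), np.float64(-1.8), 0.0]
[np.float64(-38.7), np.float64(13.5), np.float64(-1.8), 0.0]
[np.float64(-38.7), np.float64(13.5), np.float64(-1.8), 0.0]
[np.float64(-38.7), np.float64(13.5), np.float64(-1.8), 0.0]
[np.float64(-38.7), np.float64(13.5), np.float64(-1.8), 0.0]
[np.float64(-38.7), np.float64(13.5), np.float64(-1.8), 0.0]
```

View pics/a1s.png

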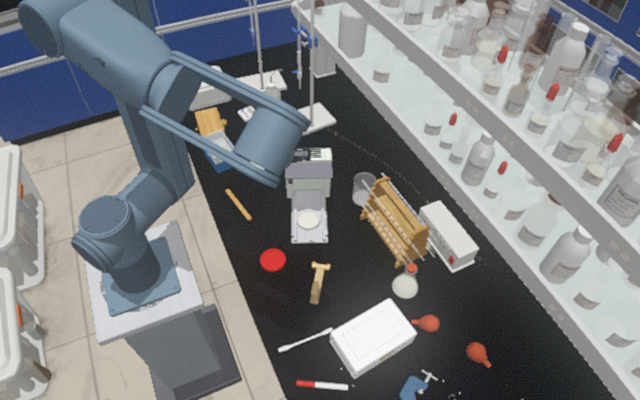

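```bash
python3 -c "
from h import *
print(proj('scene',[[0,0,0],[.4338,-.06,.364]]),proj('top',[[0,0,0],[.4338,-.06,.364]]))
im=bot.get_image('top'); cv2.imwrite('pics/a2t.png',im[:,:,::-1])
im=bot.get_image('scene'); cv2.imwrite('pics/a2s.png',im[:,:,::-1])
"
```

```text
[[138.91117827 275.62881951]
 [277.32606762 155.95317213]] [[301.14625299 381.54789884]
 [326.79788013 249.49102964]]
```

View pics/a2t.png

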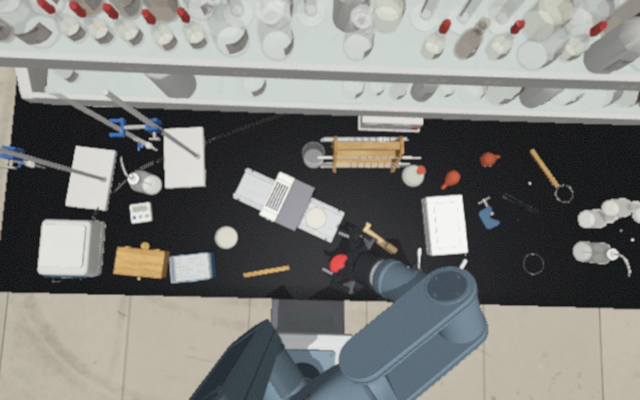

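View pics/a2s.png

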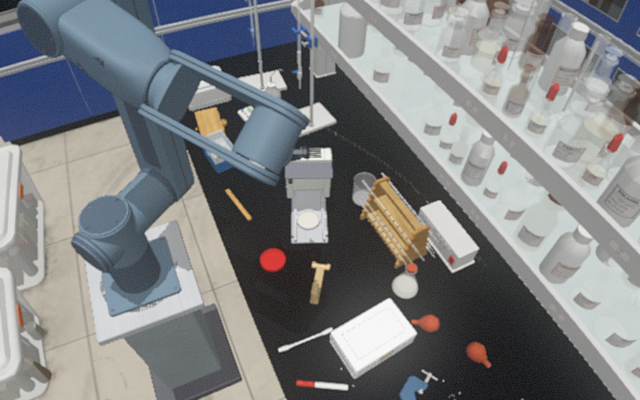

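```bash
python3 -c "
from h import *
rows([.443,-0.263,.13],n=7); print(); 
"
```

```text
[np.float64(-41.9), np.float64(12.3), np.float64(7.8), 0.0]
[np.float64(-41.9), np.float64(12.3), np.float64(7.8), 0.0]
[np.float64(-41.9), np.float64(12.3), np.float64(7.8), 0.0]
[np.float64(-41.9), np.float64(12.3), np.float64(7.8), 0.0]
[np.float64(-41.9), np.float64(12.3), np.float64(7.8), 0.0]
[np.float64(-41.9), np.float64(12.3), np.float64(7.8), 0.0]
[np.float64(-41.9), np.float64(12.3), np.float64(7.8), 0.0]
```

>>> play_rows(
  increments=[
    [-42,12,8,0,0],
    [-42,12,8,0,0],
    [-42,12,8,0,0],
    [-42,12,8,0,0],
    [-42,13,8,0,0],
    [-42,13,8,0,0],
    [-42,12,7,0,0],
    [0,0,0,0,0],
  ],
)

```text
t: 8.1
tool_pos: [0.4428, -0.2633, 0.1254]
ee_rot: [-2.179, -1.457, -0.816]
contact_force: [-0.2, 1.0, 0.6]
opening: 0.0855
```

```bash
python3 -c "
from h import *
st()
rows([.443,-0.263,.028]); print(); 
im,_=crop('top',290,170,160,130,5);cv2.imwrite('pics/a3t.png',im)
im,_=crop('scene',200,180,200,150,4); cv2.imwrite('pics/a3s.png',im)
"
```

```text
t 8.1 q [-1.121  0.528  1.646  0.513  1.506 -0.906] p [ 0.4428 -0.2633  0.1254] F [-0.2  1.   0.6] open 0.0855
[[0.288, 0.925, 0.249], [0.695, -0.381, 0.61], [0.658, -0.003, -0.753]]
[np.float64(-21.3), np.float64(0.1), np.float64(24.5), 0.0]
[np.float64(-21.3), np.float64(0.1), np.float64(24.5), 0.0]
[np.float64(-21.3), np.float64(0.1), np.float64(24.5), 0.0]
```

View pics/a3t.png

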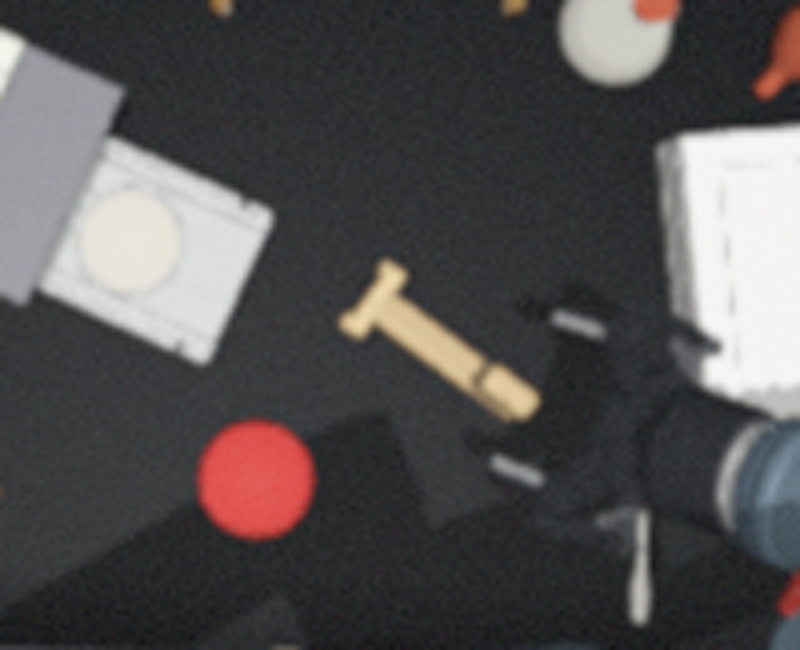

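View pics/a3s.png

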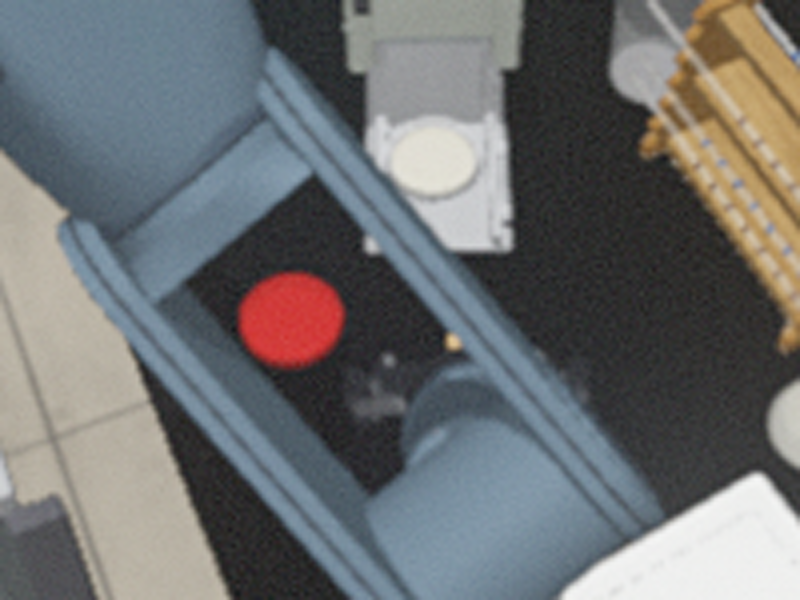

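>>> play_rows(
  increments=[
    [-20,0,23,0,0],
    [-20,0,23,0,0],
  ],
)

```text
t: 8.4
tool_pos: [0.4446, -0.2622, 0.0708]
ee_rot: [-2.182, -1.47, -0.818]
contact_force: [0.1, -0.2, -0.3]
opening: 0.0852
```

```bash
python3 -c "
from h import *
st()
rows([.443,-0.263,.028]); print(); 
im,_=crop('top',290,170,160,130,5);cv2.imwrite('pics/a4t.png',im)
"
```

```text
t 8.4 q [-1.117  0.599  1.686  0.522  1.401 -0.968] p [ 0.4446 -0.2622  0.0708] F [ 0.1 -0.2 -0.3] open 0.0852
[[0.282, 0.926, 0.252], [0.702, -0.378, 0.604], [0.654, 0.007, -0.756]]
[np.float64(-29.0), np.float64(-1.5), np.float64(31.5), 0.0]
```

View pics/a4t.png

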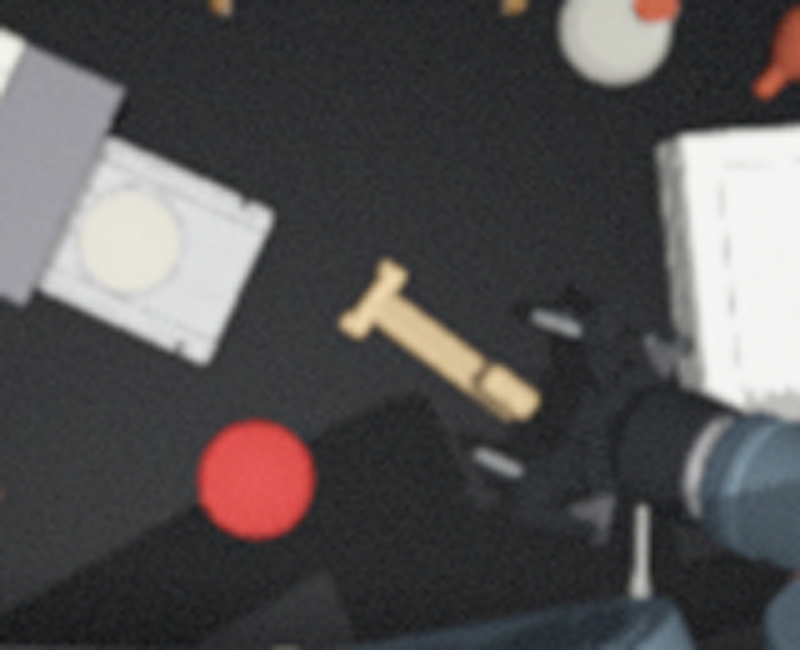

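>>> play_rows(
  increments=[
    [-14,-1,15,0,0],
    [-14,-1,16,0,0],
    [0,0,0,0,0],
  ],
)

```text
t: 8.75
tool_pos: [0.4413, -0.2607, 0.0276]
ee_rot: [-2.178, -1.463, -0.818]
contact_force: [-0.2, 1.3, 0.5]
opening: 0.0858
```

```bash
python3 -c "
from h import *
st()
rows([.443,-0.263,.028]); print(); 
im,_=crop('top',290,170,160,130,5);cv2.imwrite('pics/a5t.png',im)
"
```

```text
t 8.75 q [-1.121  0.664  1.709  0.528  1.333 -1.011] p [ 0.4413 -0.2607  0.0276] F [-0.2  1.3  0.5] open 0.0858
[[0.285, 0.926, 0.249], [0.697, -0.378, 0.609], [0.658, 0.001, -0.753]]
[np.float64(-0.9), np.float64(2.5), np.float64(-1.3), 0.0]
```

View pics/a5t.png

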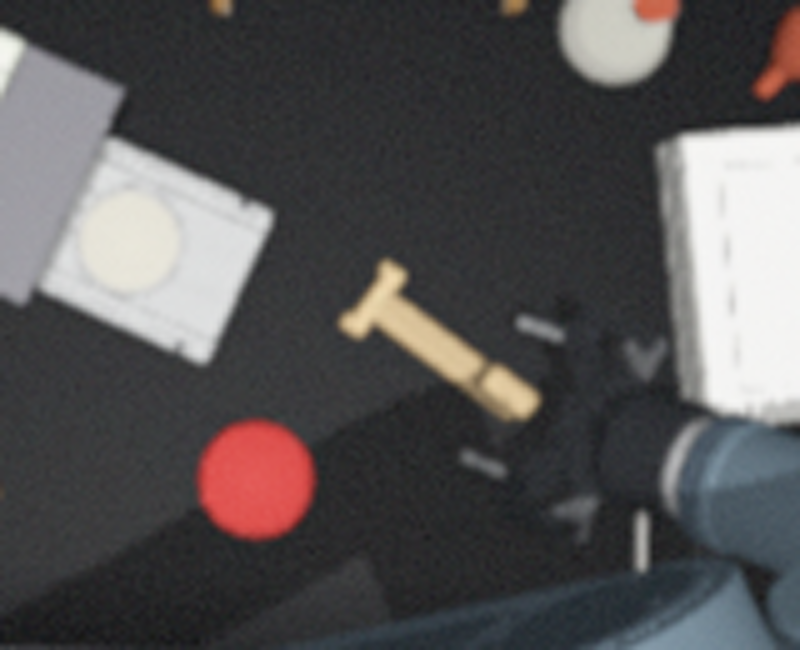

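>>> play_rows(
  increments=[
    [0,0,0,0,1],
    [0,0,0,0,1],
    [0,0,0,0,1],
    [0,0,0,0,1],
    [0,0,0,0,1],
    [0,0,0,0,1],
    [0,0,0,0,1],
    [0,0,0,0,1],
  ],
)

```text
t: 9.6
tool_pos: [0.4414, -0.2627, 0.0273]
ee_rot: [-2.18, -1.463, -0.819]
contact_force: [-0.6, 0.3, 5.6]
opening: 0.0175
```

```bash
python3 -c "
from h import *
st()
im,_=crop('top',290,170,160,130,5);cv2.imwrite('pics/a6t.png',im)
"
```

```text
t 9.6 q [-1.123  0.666  1.706  0.528  1.333 -1.012] p [ 0.4414 -0.2627  0.0273] F [-0.6  0.3  5.6] open 0.0175
[[0.285, 0.925, 0.251], [0.698, -0.38, 0.608], [0.657, 0.002, -0.754]]
```

View pics/a6t.png

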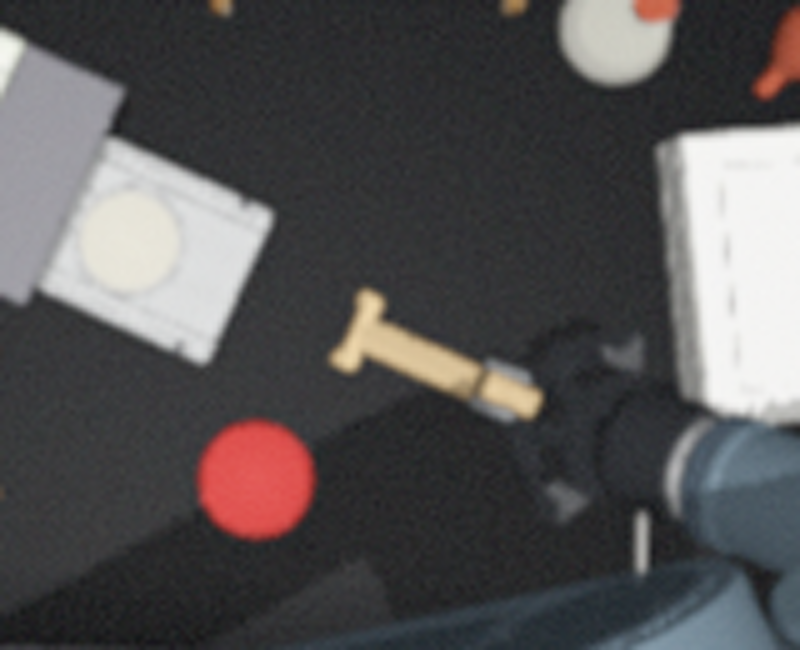

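```bash
python3 -c "
from h import *
for r in bot.tip_of('stick_nose','top')+bot.tip_of('push_stick','top')+bot.tip_of('culture_dish','top'): print(r['confidence'],np.round(r['centre'],4))
N=pix2z('top',[(358.6,234.6)],.01);G=pix2z('top',[(290+515/5,170+388/5)],.06);print(N,G,np.arctan2(*(N-G)[0][1::-1]))
overlay('ov1',(.571,.062,1.172),(.4375,-.272,1.17),(.53,-.028),wins=(('top',290,170,160,130),))
"
```

```text
0.59 [ 0.4778 -0.1796  0.0033]
0.82 [ 0.5316 -0.0291  0.0087]
0.57 [ 0.3746 -0.1178  0.0016]
[[ 0.47727812 -0.17446785  0.01      ]] [[ 0.43846038 -0.28026502  0.06      ]] 1.219139522983536
```

View pics/ov1_top.png

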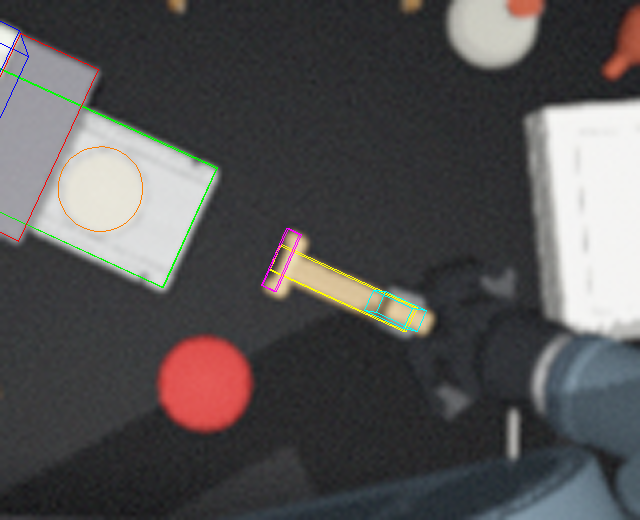

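```bash
cat >> h.py <<'E'
TUN=fr(.571,.062,1.172)
def W(x,y,z): return (TUN@[x,y,z,1])[:3]
def tun(p): return (np.linalg.inv(TUN)@np.r_[p,1])[:3]
E
python3 -c "
from h import *
print(tun(bot.get_obs()['tool_pos']))
p=bot.get_obs()['tool_pos']; rows([p[0],p[1],.065],n=1);print()
rows(W(-.245,.001,.065),n=4)
"
```

```text
[-0.3495279  -0.00662983  0.02732997]
[np.float64(24.8), np.float64(0.1), np.float64(-28.4), 0.0]

[np.float64(25.9), np.float64(-1.6), np.float64(10.1), 0.0]
[np.float64(25.9), np.float64(-1.6), np.float64(10.1), 0.0]
[np.float64(25.9), np.float64(-1.6), np.float64(10.1), 0.0]
[np.float64(25.9), np.float64(-1.6), np.float64(10.1), 0.0]
```

>>> play_rows(
  increments=[
    [12.5,0,-14,0,1],
    [12.5,0,-14,0,1],
    [20,-2,17,0,1],
    [20,-2,17,0,1],
    [20,-2,17,0,1],
    [19,-1,17,0,1],
    [0,0,0,0,1],
  ],
)

```text
t: 10.55
tool_pos: [0.474, -0.1592, 0.0648]
ee_rot: [-2.175, -1.463, -0.817]
contact_force: [-0.0, -0.6, -0.2]
opening: 0.017
```

```bash
python3 -c "
from h import *
st(); t=tun(bot.get_obs()['tool_pos']); print(t)
rows(W(-.240,.001,.0375),n=2)
overlay('ov2',(.571,.062,1.172),tuple(W(t[0]-.0162,t[1],0)[:2])+(1.18,t[2]-.0273),(.53,-.028),wins=(('top',290,170,160,130),('scene',240,150,160,120)))
"
```

```text
t 10.55 q [-0.978  0.541  1.834  0.607  1.28  -0.925] p [ 0.474  -0.1592  0.0648] F [-0.  -0.6 -0.2] open 0.017
[[0.284, 0.926, 0.248], [0.697, -0.377, 0.61], [0.659, -0.001, -0.752]]
[-0.24155748  0.00350803  0.06484653]
[np.float64(-8.4), np.float64(1.3), np.float64(10.8), 0.0]
[np.float64(-8.4), np.float64(1.3), np.float64(10.8), 0.0]
```

View pics/ov2_top.png

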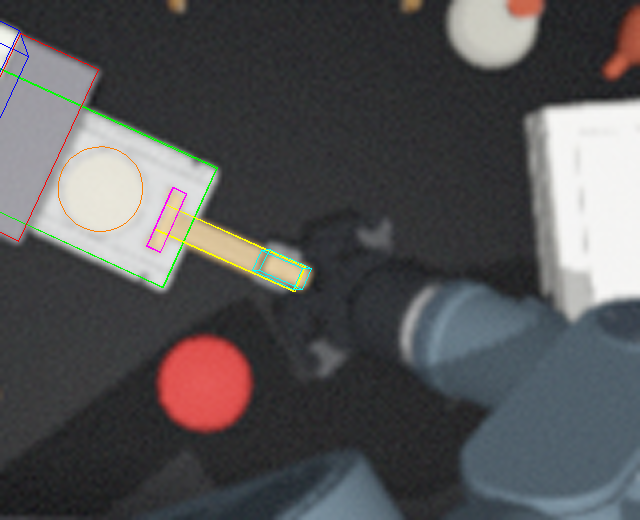

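View pics/ov2_scene.png

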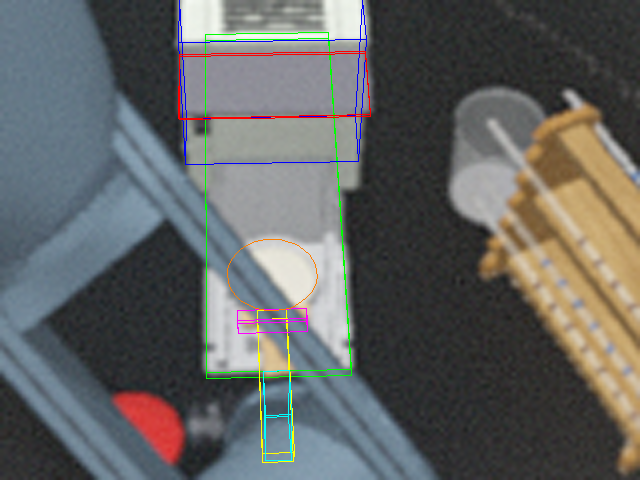

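>>> play_rows(
  increments=[
    [-9,1,10,0,1],
    [-9,1,10,0,1],
    [0,0,0,0,1],
  ],
)

```text
t: 10.95
tool_pos: [0.4756, -0.1645, 0.0361]
ee_rot: [-2.18, -1.459, -0.818]
contact_force: [0.2, -1.2, -1.0]
opening: 0.0176
```

```bash
python3 -c "
from h import *
st(); t=tun(bot.get_obs()['tool_pos']); print(t)
rows(W(t[0]+.1,.001,.0375),n=1)
"
```

```text
t 10.95 q [-0.982  0.593  1.838  0.617  1.233 -0.958] p [ 0.4756 -0.1645  0.0361] F [ 0.2 -1.2 -1. ] open 0.0176
[[0.287, 0.925, 0.25], [0.696, -0.381, 0.609], [0.658, -0.001, -0.753]]
[-2.45750122e-01 -7.02639153e-05  3.60659023e-02]
[np.float64(76.2), np.float64(-0.3), np.float64(64.7), 0.0]
```

>>> play_rows(
  increments=[
    [12,0,9,0,1],
    [11.5,0,9.8,0,1],
    [11.3,0,9.9,0,1],
    [11.3,0,9.9,0,1],
    [11.3,0,9.9,0,1],
    [7.6,0,6.6,0,1],
  ],
)

```text
t: 11.55
tool_pos: [0.5088, -0.0832, 0.0395]
ee_rot: [-2.178, -1.464, -0.818]
contact_force: [-1.1, -0.8, -0.5]
opening: 0.0175
```

```bash
python3 -c "
from h import *
st(); t=tun(bot.get_obs()['tool_pos']); print(t)
for r in bot.tip_of('culture_dish','top'): print(r['confidence'],np.round(r['centre'],4),tun(r['centre']))
overlay('ov3',(.571,.062,1.172),tuple(W(t[0]-.0162,t[1],0)[:2])+(1.18,t[2]-.0273),W(t[0]+.124,t[1],0),wins=(('top',260,160,160,130),('scene',240,130,160,120)))
"
```

```text
t 11.55 q [-0.834  0.557  1.904  0.708  1.151 -0.902] p [ 0.5088 -0.0832  0.0395] F [-1.1 -0.8 -0.5] open 0.0175
[[0.284, 0.926, 0.25], [0.698, -0.378, 0.608], [0.657, 0.001, -0.754]]
[-0.1579782   0.00091875  0.03951024]
0.85 [ 0.5284 -0.028   0.0121] [-0.0994796   0.00430929  0.0121    ]
0.83 [ 0.3725 -0.1166  0.0009] [-0.24166451  0.11357146  0.0009    ]
```

View pics/ov3_top.png

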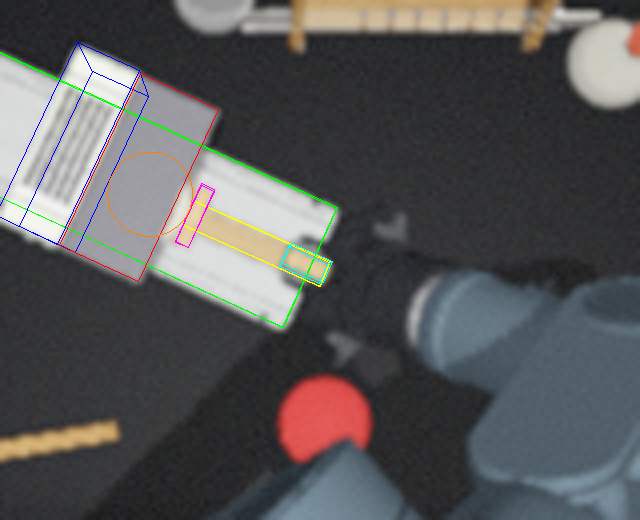

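View pics/ov3_scene.png

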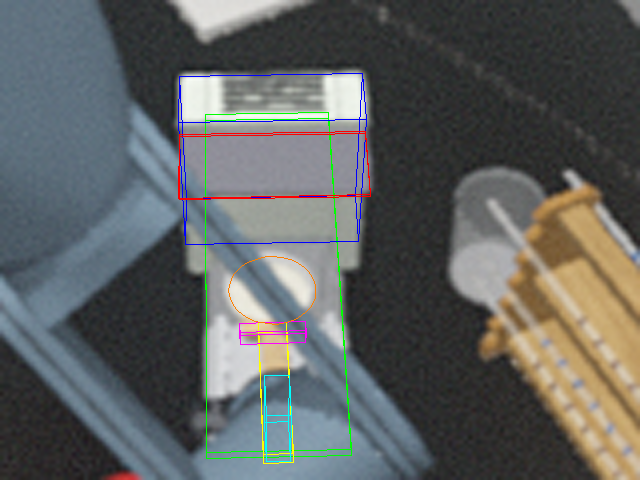

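>>> play_rows(
  increments=[
    [10.5,0,10.9,0,1],
    [10.5,0,10.9,0,1],
    [11.3,0,9.9,0,1],
    [11.3,0,9.9,0,1],
    [11.3,0,9.9,0,1],
    [7.6,0,6.6,0,1],
  ],
)

```text
t: 12.3
tool_pos: [0.5411, -0.0045, 0.0365]
ee_rot: [-2.178, -1.463, -0.818]
contact_force: [0.1, -0.8, -0.1]
opening: 0.0176
```

```bash
python3 -c "
from h import *
st(); t=tun(bot.get_obs()['tool_pos']); print(t)
overlay('ov4',(.571,.062,1.172),tuple(W(t[0]-.0162,t[1],0)[:2])+(1.18,t[2]-.0273),W(t[0]+.124,t[1],0),wins=(('top',230,150,160,130),('scene',240,130,160,120)))
for r in bot.tip_of('culture_dish','scene')+bot.tip_of('culture_dish','top'): print(r['confidence'],np.round(r['centre'],4),tun(r['centre']))
"
```

```text
t 12.3 q [-0.674  0.549  1.937  0.806  1.065 -0.839] p [ 0.5411 -0.0045  0.0365] F [ 0.1 -0.8 -0.1] open 0.0176
[[0.285, 0.926, 0.25], [0.698, -0.379, 0.608], [0.657, 0.001, -0.754]]
[-0.07293444  0.0017252   0.03654029]
0.94 [ 0.3781 -0.1159  0.0022] [-0.2388449   0.10868271  0.0022    ]
0.88 [ 0.3744 -0.1143  0.0027] [-0.2388072   0.11271367  0.0027    ]
0.42 [0.586  0.1096 0.007 ] [0.04968942 0.00466059 0.007     ]
```

View pics/ov4_top.png

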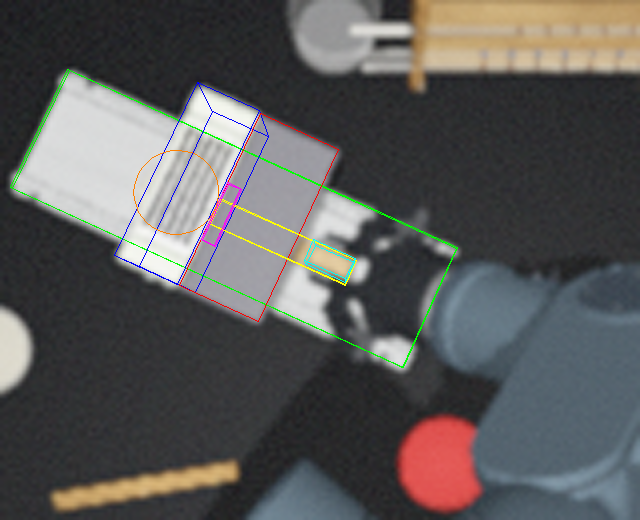

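View pics/ov4_scene.png

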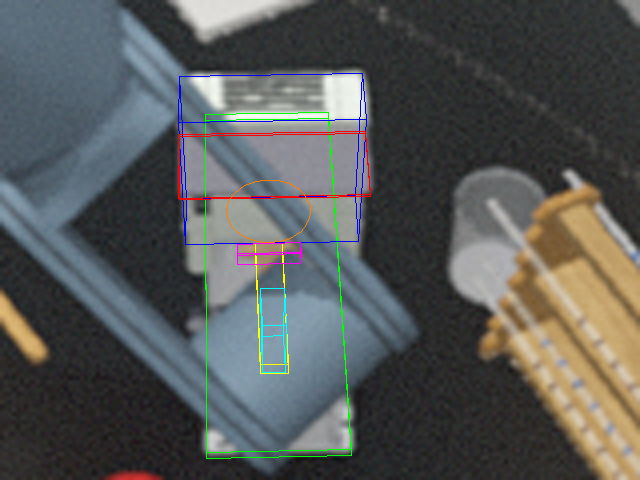

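>>> play_rows(
  increments=[
    [7.5,0,6.6,0,1],
    [7.5,0,6.6,0,1],
    [7.5,0,6.6,0,1],
  ],
)

```text
t: 12.8
tool_pos: [0.5526, 0.0218, 0.0364]
ee_rot: [-2.18, -1.462, -0.818]
contact_force: [-1.1, -1.6, -0.7]
opening: 0.0172
```

>>> play_rows(
  increments=[
    [7.5,0,6.6,0,1],
    [7.5,0,6.6,0,1],
  ],
)

```text
t: 13.0
tool_pos: [0.5602, 0.0407, 0.0363]
ee_rot: [-2.18, -1.463, -0.818]
contact_force: [-0.1, -0.6, -1.3]
opening: 0.0172
```

```bash
python3 -c "
from h import *
st(); t=tun(bot.get_obs()['tool_pos']); print(t)
overlay('ov5',(.571,.062,1.172),tuple(W(t[0]-.0162,t[1],0)[:2])+(1.18,t[2]-.0273),W(t[0]+.124,t[1],0),wins=(('top',230,150,160,130),('scene',240,130,160,120)))
for r in bot.tip_of('culture_dish','top'): print(r['confidence'],np.round(r['centre'],4),tun(r['centre']))
"
```

```text
t 13.0 q [-0.577  0.548  1.938  0.861  1.019 -0.794] p [0.5602 0.0407 0.0363] F [-0.1 -0.6 -1.3] open 0.0172
[[0.285, 0.925, 0.251], [0.698, -0.38, 0.608], [0.657, 0.002, -0.754]]
[-0.02381101  0.00173112  0.03631638]
0.68 [0.6047 0.1591 0.0071] [0.1025665  0.00664931 0.0071    ]
```

View pics/ov5_top.png

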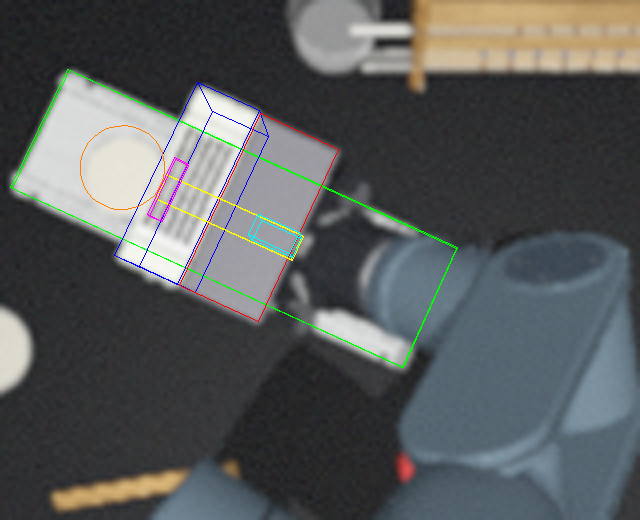

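>>> play_rows(
  increments=[
    [-7.5,0,-6.6,0,1],
    [-15,0,-13.1,0,1],
    [-15,0,-13.1,0,1],
    [-15,0,-13.1,0,1],
    [-15,0,-13.1,0,1],
    [-7.5,0,-6.6,0,1],
    [-7.5,0,-6.6,0,1],
    [0,0,0,0,1],
  ],
)

```text
t: 13.95
tool_pos: [0.5182, -0.063, 0.0365]
ee_rot: [-2.182, -1.461, -0.819]
contact_force: [-0.4, 0.2, -0.6]
opening: 0.0172
```

```bash
python3 -c "
from h import *
st(); t=tun(bot.get_obs()['tool_pos']); print(t)
overlay('ov6',(.571,.062,1.172),tuple(W(t[0]-.0162,t[1],0)[:2])+(1.18,t[2]-.0273),W(.102,.004,0),wins=(('top',230,150,160,130),('scene',240,130,160,120)))
for r in bot.tip_of('culture_dish','top')+bot.tip_of('stick_nose','top'): print(r['confidence'],np.round(r['centre'],4),tun(r['centre']))
"
```

```text
t 13.95 q [-0.793  0.557  1.917  0.736  1.122 -0.888] p [ 0.5182 -0.063   0.0365] F [-0.4  0.2 -0.6] open 0.0172
[[0.286, 0.924, 0.252], [0.698, -0.381, 0.607], [0.657, 0.002, -0.754]]
[-1.35693176e-01  9.94321635e-05  3.64684915e-02]
0.7 [ 0.3735 -0.1158  0.0015] [-0.24053897  0.11296058  0.0015    ]
0.54 [0.6049 0.1599 0.0097] [0.10338138 0.00677566 0.0097    ]
0.78 [0.555  0.0216 0.0131] [-0.04344272 -0.00094323  0.0131    ]
```

View pics/ov6_top.png

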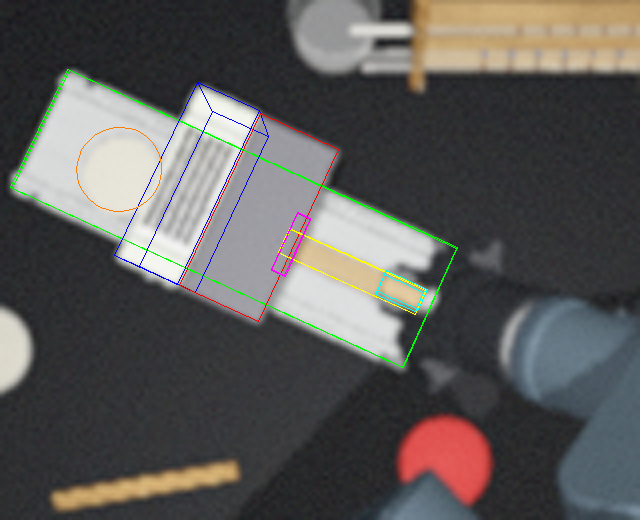

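>>> play_rows(
  increments=[
    [-1,0,1.1,0,1],
    [0,0,0,0,1],
    [0,0,0,0,1],
  ],
)

```text
t: 14.45
tool_pos: [0.5183, -0.0608, 0.0353]
ee_rot: [-2.178, -1.463, -0.819]
contact_force: [0.1, 1.0, 2.6]
opening: 0.0175
```

```bash
python3 -c "
from h import *
st()"
```

```text
t 14.45 q [-0.79   0.559  1.918  0.738  1.12  -0.891] p [ 0.5183 -0.0608  0.0353] F [0.1 1.  2.6] open 0.0175
[[0.285, 0.925, 0.25], [0.697, -0.379, 0.608], [0.658, 0.001, -0.753]]
```

>>> play_rows(
  increments=[
    [0,0,0,0,0.6],
    [0,0,0,0,0.6],
    [0,0,0,0,0.6],
    [0,0,0,0,0.6],
    [0,0,0,0,0.6],
  ],
)

```text
t: 14.95
tool_pos: [0.5182, -0.0617, 0.035]
ee_rot: [-2.18, -1.462, -0.818]
contact_force: [-0.5, 0.4, -0.0]
opening: 0.0341
```

```bash
python3 -c "
from h import *
st(); t=tun(bot.get_obs()['tool_pos']); print(t)
overlay('ov7',None,tuple(W(t[0]-.0162,t[1],0)[:2])+(1.18,t[2]-.0273),None,wins=(('top',280,170,120,90),))
"
```

```text
t 14.95 q [-0.791  0.56   1.918  0.738  1.12  -0.891] p [ 0.5182 -0.0617  0.035 ] F [-0.5  0.4 -0. ] open 0.0341
[[0.285, 0.925, 0.251], [0.698, -0.38, 0.607], [0.657, 0.002, -0.754]]
[-0.13445546  0.00062283  0.03497402]
```

View pics/ov7_top.png

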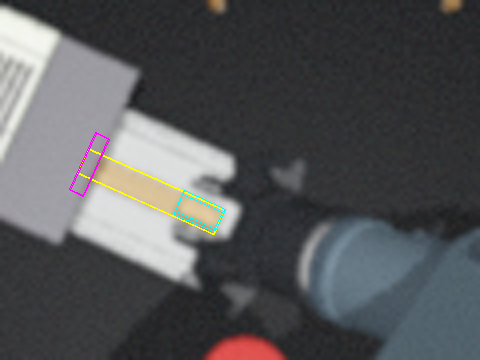

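>>> play_rows(
  increments=[
    [0,0,-12,0,0.6],
    [0,0,-18,0,0.6],
    [0,0,-20,0,0.6],
    [0,0,-25,0,0.6],
    [0,0,-30,0,0.6],
    [20,0,-30,0,0.6],
    [30,0,-30,0,0.6],
    [0,0,0,0,0.6],
  ],
)

```text
t: 15.8
tool_pos: [0.4927, -0.1293, 0.1975]
ee_rot: [-2.185, -1.47, -0.823]
contact_force: [-0.1, -1.0, -0.3]
opening: 0.0345
```

```bash
python3 -c "
from h import *
st()
overlay('ov8',(.571,.062,1.172),tuple(W(-.15,0,0)[:2])+(1.18,.008),W(.103,.005,0),wins=(('top',215,140,160,130),('scene',215,130,160,120)))
for c in ('top','scene'):
  for l in ('culture_dish','stick_nose','push_stick','beaker','flask','spare_dish'):
    for r in bot.tip_of(l,c): print(c,l,round(r['confidence'],2),np.round(r['centre'],4),tun(r['centre']).round(4))
"
```

```text
t 15.8 q [-0.917  0.333  1.75   0.609  1.48  -0.721] p [ 0.4927 -0.1293  0.1975] F [-0.1 -1.  -0.3] open 0.0345
[[0.281, 0.925, 0.256], [0.702, -0.38, 0.602], [0.654, 0.01, -0.756]]
top culture_dish 0.64 [ 0.374  -0.112   0.0026] [-0.2368  0.114   0.0026]
top culture_dish 0.54 [0.6051 0.1576 0.0096] [0.1013 0.0057 0.0096]
top culture_dish 0.39 [5.724e-01 6.260e-02 2.000e-04] [ 0.0011 -0.0011  0.0002]
top stick_nose 0.51 [0.5547 0.0242 0.0094] [-0.0412  0.0003  0.0094]
top push_stick 0.77 [ 0.5117 -0.0717  0.007 ] [-0.1462  0.0027  0.007 ]
top push_stick 0.37 [ 0.7292 -0.0165 -0.0026] [-0.0109 -0.1763 -0.0026]
top beaker 0.79 [ 0.7317 -0.0128  0.0028] [-0.0065 -0.1771  0.0028]
top flask 0.62 [ 6.863e-01 -3.517e-01 -4.000e-04] [-0.3365 -0.2669 -0.0004]
top spare_dish 0.87 [ 0.4557  0.2676 -0.0016] [ 0.1447  0.1861 -0.0016]
scene culture_dish 0.64 [ 0.3769 -0.1179  0.003 ] [-0.2412  0.109   0.003 ]
scene beaker 0.79 [ 0.7313 -0.0149  0.0047] [-0.0086 -0.1776  0.0047]
scene flask 0.61 [ 0.6844 -0.3482  0.0029] [-0.334  -0.2638  0.0029]
scene spare_dish 0.81 [0.4546 0.2663 0.0016] [0.1431 0.1866 0.0016]
```

View pics/ov8_top.png

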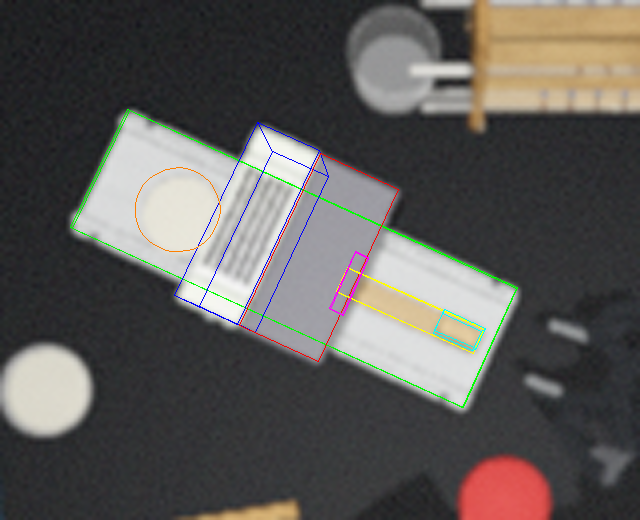

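View pics/ov8_scene.png

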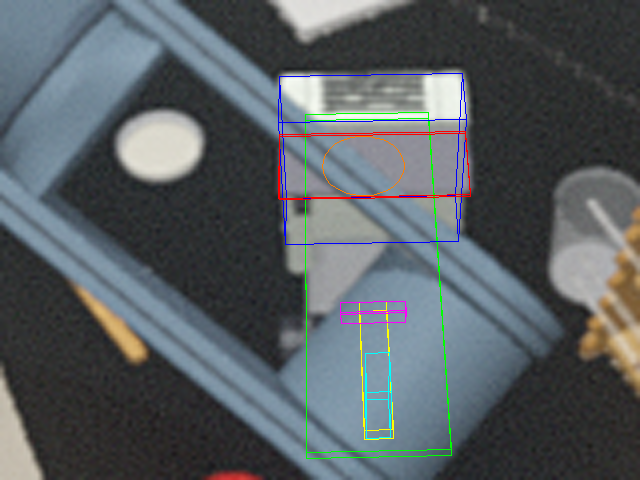

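The top view shows the dish at about (178,209), wholly past the housing. The stick lies flat on the table, its nose tucked just under the visor's front edge near (350,285), and the gripper is clear of it. I'm handing in the job.

>>> play_rows(
  increments=[
    [0,0,0,0,0.6],
    [0,0,0,0,0.6],
  ],
)

```text
t: 16.7
tool_pos: [0.4911, -0.127, 0.1923]
ee_rot: [-2.18, -1.463, -0.818]
contact_force: [-0.5, 0.4, 0.5]
opening: 0.0338
```

```bash
python3 -c "
from h import *
st(); print(bot.close_job())"
```

```text
t 16.7 q [-0.916  0.341  1.757  0.608  1.476 -0.723] p [ 0.4911 -0.127   0.1923] F [-0.5  0.4  0.5] open 0.0338
[[0.285, 0.925, 0.251], [0.698, -0.38, 0.607], [0.657, 0.002, -0.754]]
the job is handed in; nothing more can be done
None
```

I pushed the dish through the slot with the nose of the stick, drew the stick back out and set it down on the feed table, then handed the job in at 16.7 s. No verdict came back.

**How the hand was leaned:** the move rows only turn the tool about its own z. I leaned the hand about 41° along the feed by driving it against its reach limit at the feed's heading, then carried that lean to the stick. Closing the fingers turned the stick about 12°, into line with the tunnel.

**Last checks in the top camera:**
- **Dish:** its centre is about 101 mm past the front face and 6 mm off the middle, out from under the housing and between the fences.
- **Stick:** it lies on its sole on the table (about 8 mm up), with its nose about 41 mm in front of the front face.
- **Bystanders:** the beaker, flask and spare dish were found within about 5 mm of where they started, which is within measuring error.
- **Robot:** the gripper stands clear of everything, with no outside force above sensor noise.

**Not confirmed:** the arm hid the dish and stick from the scene camera at the end, so their final positions rest on the top camera alone. In that top picture the networks also reported a red look-alike and two low-confidence false finds; I discarded these after comparing them with the picture.

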